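# Seal the sample pots and dock their tray

## Robot

A 6-joint arm with a two-finger parallel gripper is mounted at the origin on the work surface. World frame = base frame: x ahead of the robot, y to its left, z up, the work surface at z = 0. Lengths are in m, angles in degrees, forces in N, time in s.
With the tool pointing down it reaches from about 0.375 to 0.75 m from the base axis. Payload 9 kg.
Tool frame: the origin (TCP) lies where the fingers leave the gripper's body, on its centre line; the fingertips stand 73 mm ahead of it and the grasp point (between the pads) lies 54 mm ahead of it (robot.tip_reach is the distance from the TCP to the fingertips, in m); z points along the fingers, y is the line along which they close (so a half turn about z gives the same grasp; the last joint's range is limited). The gripper opens to 85 mm and grips with 20 to 120 N. Pads are 22 mm wide; open, the fingers measure 114 mm over their backs; the gripper's body (76 mm by 85 mm) begins 54 mm behind the grasp point. The pads swing forward as they close: fully open they stand 13 mm farther back than shut.
Start: joints at [-82.317, 5.964, 5.575, 89.605, 0, 77.527], TCP at [0.207, -0.563, 0.304] pointing down, gripper open.
Joint ranges: [-171.21, 171.21], [-48.23, 106.86], [-62.78, 66.21], [-105.2, 120.99], [-86.42, 89.51], [-180, 180]. Speed limits (degrees/s): [127.2, 127.2, 147.25, 180, 180, 180].

## Interface

Orientations are given as [roll, pitch, yaw] about the fixed x, y, z axes, in that order (R = Rz(yaw) Ry(pitch) Rx(roll)).
In Python, from plant import robot gives the robot as it stands. Calls block until the motion is done:
- robot.move_pose(position, orientation): joint-space move of the TCP to a pose.
- robot.line_to(position, vel=0.15, rotation=None, guard=None): straight line of the TCP; rotation=None keeps the orientation; vel is the mean speed in m/s. With guard (N) it stops when the force on the tool has changed by that much, and returns True; else False.
- robot.goto_joints(angles): joint-space move.
- robot.set_gripper(opening): finger opening in m; the grip force is fixed at half the most; returns when the fingers have stopped.
- robot.pause(seconds).
- robot.ik(position, orientation): joint angles nearest the present ones, or None.
- robot.observe(): the state.
- robot.grab_frame(name): name is "scene" or "top" or "wrist"; returns the picture (400x640x3 uint8, blue, green, red); there is no depth.
- robot.get_calibration(name): a dict with "vertical_fov" (degrees; the focal length in pixels is half the picture's height over the tangent of half this angle, whatever the lens; pixels are square), "cx", "cy" (the principal point, pixels), "rvec" (rotation vector, rad) and "tvec" (3), from world to camera coordinates, as OpenCV has them. Camera axes: x right, y down, z forward; pixel columns grow to the right and rows downward; lengths in m; the calibration is good to about 2 mm. The wrist camera is an equidistant fisheye: a pixel r from the principal point sees the ray r / f radians off the axis. A picture is of the moment at which its call begins: read the wrist's pose just before it. get_calibration takes no time and is no camera call; for the wrist camera it gives the pose at the moment of the call.
A pose or a line that the arm cannot do raises robot.IKError and nothing moves.
- robot.job_done(): hands the job in; it is judged then, once.
The state is a dict: "time": time; "q": joint angles; "qvel": joint speeds; "joint_torque": joint torques, N m; "tool_pos": TCP position; "tcp_rot": TCP orientation; "ft_force": force on the tool from outside, world axes, zero at the start; "torque": the same for the moment, N m; "gripper_width": finger opening in m; "gripper_force": force on a finger pad.
Only numpy, scipy, OpenCV 4.12 (cv2) and the standard library are available. Lean on these libraries where they do the work, as an engineer would, in place of code of your own. Each camera call takes 0.05 s, during which the arm holds its last target. There are 200 camera calls.

## Task

Press the snap lid of every sample pot fully home and stand all the pots upright in the wooden tray's compartments. Then push the loaded tray across the bench until it sits flat, square and roughly centred against the stop bar of the reader's docking station, and after that turn the latch clockwise until it snaps past its detent over the tray's rim. Leave the flask, the bottle and the steel dish where they are.

Things in the scene. Friction and masses are not known exactly. Their poses are not given: they have to be found in the camera images.
- dock: Fixed docking station. Aluminium stop bar 200 mm long (along x), 18 thick, 24 high; origin on the bench at mid stop face, y pointing out of that face to the tray. Behind the face (-y): latch pedestal 70 (x) by 59, 24 high; from 145 to 345 mm behind, the cream reader housing, 260 wide, 85 high. A thin grey plate, 220 by 200 mm, marks the tray's place.
- tray: Loose plywood tray 190 x 190 x 20 mm, 0.28-0.44 kg, walls and two crossing dividers 6 mm thick, 20 high, floor 6 thick; four 86 mm compartments centred 46 mm from its centre in x and y. Origin: centre of underside, axes along the sides. Starts up to 0.2 rad askew, 145-195 mm short of the bar, to 15 mm off sideways. Docked: centre 95 mm from the stop face.
- pot1: Loose white plastic sample pot, about 0.1 kg: body 55 mm across and 42 mm high, above it a narrower neck (44 mm across) that the lid slides down over. May be absent. Origin: centre of the underside; z up. Stands upright on the bench to the left of the tray; grip it round the body.
- lid1 (a joint): Travel of the snap lid of pot1, in m: 0 = highest, it starts at 0 to 0.003; 0.010 = fully home, resting on the pot's shoulder. Stiff friction of about 7 N all the way, no spring: it stays where it is left and cannot come off.
- lid1_top (a point): Middle of the top of pot1's grey lid, a solid cap 53 mm across and 14 mm high. 66 mm above the pot's underside at lid travel 0, 56 mm when fully home.
- pot2: Loose white plastic sample pot, about 0.1 kg: body 55 mm across and 42 mm high, above it a narrower neck (44 mm across) that the lid slides down over. May be absent. Origin: centre of the underside; z up. Stands upright on the bench to the left of the tray; grip it round the body.
- lid2 (a joint): Travel of the snap lid of pot2, in m: 0 = highest, it starts at 0 to 0.003; 0.010 = fully home, resting on the pot's shoulder. Stiff friction of about 7 N all the way, no spring: it stays where it is left and cannot come off.
- lid2_top (a point): Middle of the top of pot2's grey lid, a solid cap 53 mm across and 14 mm high. 66 mm above the pot's underside at lid travel 0, 56 mm when fully home.
- pot3: Loose white plastic sample pot, about 0.1 kg: body 55 mm across and 42 mm high, above it a narrower neck (44 mm across) that the lid slides down over. May be absent. Origin: centre of the underside; z up. Stands upright on the bench to the left of the tray; grip it round the body.
- lid3 (a joint): Travel of the snap lid of pot3, in m: 0 = highest, it starts at 0 to 0.003; 0.010 = fully home, resting on the pot's shoulder. Stiff friction of about 7 N all the way, no spring: it stays where it is left and cannot come off.
- lid3_top (a point): Middle of the top of pot3's grey lid, a solid cap 53 mm across and 14 mm high. 66 mm above the pot's underside at lid travel 0, 56 mm when fully home.
- pot4: Loose white plastic sample pot, about 0.1 kg: body 55 mm across and 42 mm high, above it a narrower neck (44 mm across) that the lid slides down over. May be absent. Origin: centre of the underside; z up. Stands upright on the bench to the left of the tray; grip it round the body.
- lid4 (a joint): Travel of the snap lid of pot4, in m: 0 = highest, it starts at 0 to 0.003; 0.010 = fully home, resting on the pot's shoulder. Stiff friction of about 7 N all the way, no spring: it stays where it is left and cannot come off.
- lid4_top (a point): Middle of the top of pot4's grey lid, a solid cap 53 mm across and 14 mm high. 66 mm above the pot's underside at lid travel 0, 56 mm when fully home.
- latch (a joint): Quarter-turn latch, rad: 0 = open (starts there), grows clockwise seen from above, end stop at 1.45 = latched. Over-centre detent: it resists with about 0.13 N m at 0, falling to nothing at 0.75; let go before that it springs back to 0, past it it snaps on by itself to 1.45 and stays.
- latch_grip (a point): On the latch's axis, 51 mm above the bench, 30 mm behind the stop face. Grip: black upright bar 42 mm long, 14 thick, 31 to 63 mm above the bench, along the steel arm (12 wide, 36 long from the axis, underside 25 mm up), which points nearly along dock -x at 0 and to dock +y, over the rim, at 1.45. Bar direction = dock yaw + 3.02 - joint; point yaw = dock yaw - joint.
- flask: Glass conical flask, 72 mm across, 93 mm high, bystander. Origin: centre of the underside.
- bottle: Small brown bottle, 48 mm across, 100 mm high, bystander. Origin: centre of the underside.
- dish: Steel dish 100 by 70 mm, 22 mm high, bystander. Origin: centre of the underside.

How it is judged (in metres and radians):
On the way, in this order (a step that is already met when the one before it is completed fails the run):
1. every pot's lid is fully home and every pot stands upright in the tray (value of joint each of lid1, lid2, lid3, lid4 above 0.0085 m and x of pot1 in the frame of tray between -0.09 and 0.09 m and y of pot1 in the frame of tray between -0.09 and 0.09 m and z of pot1 in the frame of tray between 0 and 0.01 m and angle between each of pot1, pot2, pot3, pot4's own z axis and vertical below 0.12 rad and x of pot2 in the frame of tray between -0.09 and 0.09 m and y of pot2 in the frame of tray between -0.09 and 0.09 m and z of pot2 in the frame of tray between 0 and 0.01 m and x of pot3 in the frame of tray between -0.09 and 0.09 m and y of pot3 in the frame of tray between -0.09 and 0.09 m and z of pot3 in the frame of tray between 0 and 0.01 m and x of pot4 in the frame of tray between -0.09 and 0.09 m and y of pot4 in the frame of tray between -0.09 and 0.09 m and z of pot4 in the frame of tray between 0 and 0.01 m), for 0.3 s.
2. the loaded tray has been pushed up against the stop bar (y of tray in the frame of dock below 0.103 m and x of tray in the frame of dock between -0.045 and 0.045 m and angle between the x axis of tray and the x axis of dock, either way round below 0.1 rad and angle between tray's own z axis and vertical below 0.06 rad and x of pot1 in the frame of tray between -0.09 and 0.09 m and y of pot1 in the frame of tray between -0.09 and 0.09 m and z of pot1 in the frame of tray between 0 and 0.01 m and angle between each of pot1, pot2, pot3, pot4's own z axis and vertical below 0.12 rad and x of pot2 in the frame of tray between -0.09 and 0.09 m and y of pot2 in the frame of tray between -0.09 and 0.09 m and z of pot2 in the frame of tray between 0 and 0.01 m and x of pot3 in the frame of tray between -0.09 and 0.09 m and y of pot3 in the frame of tray between -0.09 and 0.09 m and z of pot3 in the frame of tray between 0 and 0.01 m and x of pot4 in the frame of tray between -0.09 and 0.09 m and y of pot4 in the frame of tray between -0.09 and 0.09 m and z of pot4 in the frame of tray between 0 and 0.01 m), for 0.2 s.
3. the latch has snapped past its detent, with the tray still docked (value of joint latch above 1.2 rad and y of tray in the frame of dock below 0.103 m and x of tray in the frame of dock between -0.045 and 0.045 m and angle between the x axis of tray and the x axis of dock, either way round below 0.1 rad and angle between tray's own z axis and vertical below 0.06 rad), for 0.2 s.
At the end, for the whole second after the job is handed in: Lids over 8.5 of 10 mm home; pots upright (0.12 rad) on the tray floor (base at most 10 mm above the tray's underside); tray flat against the stop bar (centre within 103 mm of its face and 45 mm of its middle, square within 0.10 rad); latch past 1.2 rad; all released and at rest (all of step 1 and all of step 3 and linear speed of each of pot1, pot2, pot3, pot4, tray below 0.02 m/s); the robot touches nothing.
It fails at once if the flask is moved more than 30 mm (distance of flask from where it was at the start of the episode above 0.03 m).
It fails at once if the bottle is moved more than 30 mm (distance of bottle from where it was at the start of the episode above 0.03 m).
It fails at once if the dish is moved more than 30 mm (distance of dish from where it was at the start of the episode above 0.03 m).
Of pot1, pot2, pot3, pot4 only 3 to 4 are there at a start; the rules pass over those that are not, and their reading is None.
At some moment in a run one of pot1, pot2, pot3, pot4 may be knocked a few centimetres aside while the robot is not near it.
It also fails if it takes over 208 s, if anything falls off the work surface, if the arm or the gripper's body presses on something with over 40 N, if the wrist force passes 120 N, or if a joint passes its speed limit or range.

## Working session

There is one attempt and no reset: what is moved stays moved. The work goes in short steps, each a Python script; the robot and the scene stay as the last script left them, time stands still between calls to the robot, and variables do not carry over. Pictures are saved under pics/ and viewed, at most 14 in all, crops included, and the job is handed in when it is done.

```bash
ls; mkdir -p pics; python3 - <<'E'
from plant import robot
import cv2,numpy as np
print(robot.observe(),robot.tip_reach)
for n in("scene","top"):
    cv2.imwrite(f"pics/a_{n}.png",robot.grab_frame(n)); print(n,robot.get_calibration(n))
E
```

```text
pics
{'time': 0.0, 'q': array([-8.23180336e+01,  5.99654027e+00,  5.52747363e+00,  8.96059059e+01,
       -5.60933879e-04,  7.75257204e+01]), 'qvel': array([-0.1058488 , -0.00744352, -0.00444646, -0.1140178 ,  0.10861445,
        0.06982652]), 'joint_torque': array([ 3.41056284e-04, -5.56939852e+01,  5.03642571e+01,  1.72096572e-02,
       -4.30370183e-04, -8.59105086e-06]), 'tool_pos': array([ 0.20671246, -0.56300696,  0.30314749]), 'tcp_rot': array([-1.79926676e+02, -1.56464771e-02,  2.01562364e+01]), 'ft_force': array([ 0.25310199, -0.48053873,  0.82447163]), 'torque': array([-0.02634071, -0.02266963,  0.00671581]), 'gripper_force': 0.0, 'gripper_width': 0.08542165326997199} 0.0726
scene {'vertical_fov': 52.17175225947865, 'cx': 315.39269813035634, 'cy': 192.77269890256412, 'rvec': array([ 1.23456299,  2.46934352, -0.77711948]), 'tvec': array([ 0.3174146 , -0.37662665,  1.31087179])}
top {'vertical_fov': 46.083370533546535, 'cx': 327.2987962941887, 'cy': 199.55275378477327, 'rvec': array([ 2.15755603, -2.12477096,  0.17527877]), 'tvec': array([0.03149052, 0.61521666, 1.08499302])}
```

View pics/a_top.png

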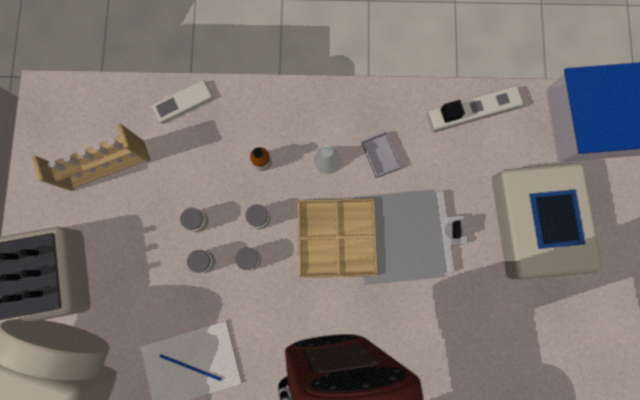

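View pics/a_scene.png

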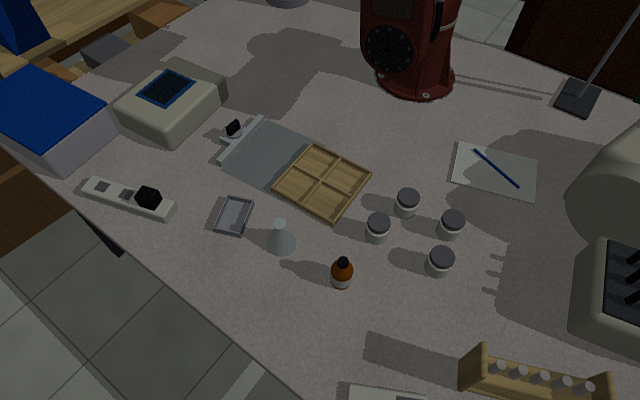

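The top view shows four grey lids at (193,219), (257,216), (200,261) and (247,258). The tray spans (299-377, 199-276), the grey plate ends at the stop bar near column 446, and the latch grip is at (456,230). The flask is at (328,157), the bottle at (260,157) and the dish at (381,154). Next I'll measure these.

```bash
cat > h.py <<'E'
import cv2,numpy as np
from plant import robot
def cam(n):
    c=robot.get_calibration(n); f=200/np.tan(np.radians(c["vertical_fov"])/2)
    R=cv2.Rodrigues(np.array(c["rvec"]))[0]; t=np.array(c["tvec"])
    return f,c["cx"],c["cy"],R,t
def ray(n,u,v):
    f,cx,cy,R,t=cam(n); d=R.T@np.array([(u-cx)/f,(v-cy)/f,1.]); return -R.T@t,d/np.linalg.norm(d)
def plane(n,u,v,z):
    o,d=ray(n,u,v); return o+d*(z-o[2])/d[2]
def proj(n,p):
    f,cx,cy,R,t=cam(n); q=R@np.array(p,float)+t; return np.array([f*q[0]/q[2]+cx,f*q[1]/q[2]+cy])
def tri(uv1,uv2,n1="top",n2="scene"):
    (a,d),(b,e)=ray(n1,*uv1),ray(n2,*uv2)
    s=np.linalg.lstsq(np.c_[d,-e],b-a,rcond=None)[0]; p,q=a+d*s[0],b+e*s[1]
    return (p+q)/2,np.linalg.norm(p-q)
E
python3 - <<'E'
from h import *
np.set_printoptions(precision=4,suppress=True)
im=cv2.imread("pics/a_top.png"); sc=cv2.imread("pics/a_scene.png")
print("base px",proj("top",[0,0,0]),proj("scene",[0,0,0]), "cam",ray("top",320,200)[0],ray("scene",320,200)[0])
for n,I,pts in(("top",im,[(193,219),(257,216),(200,261),(247,258),(320,180),(340,178),(410,240),(449,215),(456,230),(225,300),(448,262)]),("scene",sc,[(408,195),(378,221),(452,217),(441,256),(270,150),(405,208),(250,135)])):
    for u,v in pts: print(n,(u,v),I[v,u],cv2.cvtColor(I,cv2.COLOR_BGR2HSV)[v,u])
# tray
h=cv2.cvtColor(im,cv2.COLOR_BGR2HSV)
m=((h[...,1]>85)&(h[...,0]>10)&(h[...,0]<28)).astype(np.uint8)*255; m[:,:280]=0;m[:,400:]=0;m[:185]=0;m[300:]=0
m=cv2.morphologyEx(m,cv2.MORPH_CLOSE,np.ones((5,5)))
c=max(cv2.findContours(m,0,2)[0],key=cv2.contourArea); r=cv2.minAreaRect(c); b=cv2.boxPoints(r)
print(r); 
P=np.array([plane("top",*q,.02) for q in b]); print(P,P.mean(0),np.linalg.norm(P-np.roll(P,1,0),axis=1))
for n,I in(("top",im),("scene",sc)):
    x=(slice(190,285),slice(165,480)) if n=="top" else (slice(100,290),slice(200,490))
    o=cv2.resize(I[x],None,fx=2.5,fy=2.5,interpolation=2); cv2.imwrite(f"pics/a_{n}_z.png",o)
E
```

```text
base px [340.9463 466.178 ] [414.3083  75.4049] cam [0.4358 0.0452 1.1682] [1.0416 0.3791 0.8558]
top (193, 219) [89 86 89] [150   9  89]
top (257, 216) [88 87 88] [150   3  88]
top (200, 261) [89 87 89] [150   6  89]
top (247, 258) [92 89 95] [165  16  95]
top (320, 180) [143 148 163] [  8  31 163]
top (340, 178) [143 148 164] [  7  33 164]
top (410, 240) [118 118 120] [  0   4 120]
top (449, 215) [104 107 118] [  6  30 118]
top (456, 230) [20 18 22] [165  46  22]
top (225, 300) [143 149 163] [  9  31 163]
top (448, 262) [160 161 164] [  8   6 164]
scene (408, 195) [61 60 58] [100  13  61]
scene (378, 221) [61 60 59] [105   8  61]
scene (452, 217) [60 56 56] [120  17  60]
scene (441, 256) [60 58 58] [120   9  60]
scene (270, 150) [83 80 76] [103  22  83]
scene (405, 208) [ 95 102  99] [ 43  18 102]
scene (250, 135) [82 82 79] [90  9 82]
((336.84600830078125, 237.64878845214844), (76.94702911376953, 77.52578735351562), 88.49256896972656)
[[ 0.6164  0.1154  0.02  ]
 [ 0.6246 -0.0762  0.02  ]
 [ 0.4366 -0.0809  0.02  ]
 [ 0.429   0.1059  0.02  ]] [0.5266 0.0161 0.02  ] [0.1877 0.1918 0.188  0.1869]
```

View pics/a_top_z.png

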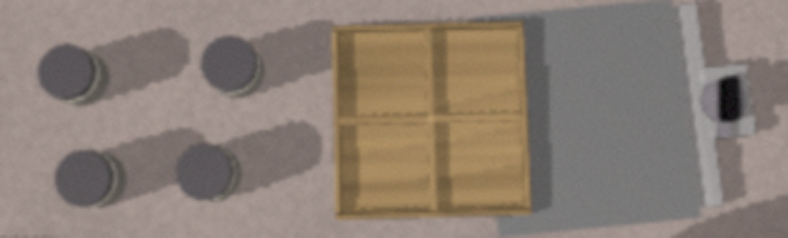

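View pics/a_scene_z.png

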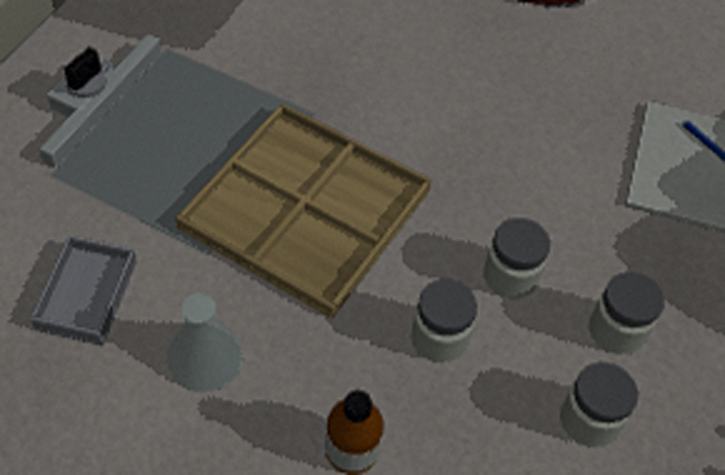

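The zoomed views confirm four lidded pots. The stop bar's front top edge runs from about (437,192) to (447,272) in the top view, and the black grip sits behind its middle. Now the lids, bar and latch get measured by mask.

```bash
cat >> h.py <<'E'
def lids(img,roi=(170,300,120,480)):
    """grey lid centres in the top picture (u,v,area,w,h)"""
    h=cv2.cvtColor(img,cv2.COLOR_BGR2HSV)
    m=((h[...,1]<28)&(h[...,2]>55)&(h[...,2]<104)).astype(np.uint8)*255
    k=np.zeros_like(m); k[roi[0]:roi[1],roi[2]:roi[3]]=1
    m=cv2.morphologyEx(m*k,cv2.MORPH_OPEN,cv2.getStructuringElement(2,(7,7)))
    out=[]
    for c in cv2.findContours(m,0,2)[0]:
        a=cv2.contourArea(c)
        if 200<a<800:
            x,y,w,hh=cv2.boundingRect(c); (u,v),(d1,d2),_=cv2.fitEllipse(c); out.append((u,v,a,d1,d2))
    return out
E
python3 - <<'E'
from h import *
np.set_printoptions(precision=4,suppress=True)
im=cv2.imread("pics/a_top.png"); sc=cv2.imread("pics/a_scene.png")
L=lids(im); print(np.array(L))
h=cv2.cvtColor(sc,cv2.COLOR_BGR2HSV); m=((h[...,2]<72)&(h[...,1]<30)).astype(np.uint8)*255
m=cv2.morphologyEx(m,cv2.MORPH_OPEN,cv2.getStructuringElement(2,(7,7))); k=np.zeros_like(m);k[180:285,350:480]=1
S=[cv2.fitEllipse(c) for c in cv2.findContours(m*k,0,2)[0] if cv2.contourArea(c)>150]; print(S)
for l in L:
    r=[(tri(l[:2],s[0])) for s in S]
    if r:
        p,e=min(r,key=lambda t:t[1]); print("lid",p,e,plane("top",l[0],l[1],.0645))
# bar: bright low-sat
h=cv2.cvtColor(im,cv2.COLOR_BGR2HSV)
m=((h[...,2]>135)&(h[...,1]<22)).astype(np.uint8)*255; k=np.zeros_like(m);k[185:285,425:470]=1; m*=k
E=[];F=[]
for v in range(185,282):
    u=np.flatnonzero(m[v]); 
    if len(u)>3: E.append((u[0]-.5,v)); F.append((u[-1]+.5,v))
E=np.array(E);print(E[0],E[-1],F[0],len(E), np.diff(E[:,0]).max())
P=np.array([plane("top",*q,.024) for q in E])
g=np.polyfit(P[:,0],P[:,1],1); ok=abs(np.polyval(g,P[:,0])-P[:,1])<.004; g=np.polyfit(P[ok,0],P[ok,1],1)
print("face line",g,"yaw",np.arctan(g[0]),"x range",P[:,0].min(),P[:,0].max())
# latch
g2=(im.max(2)<60).astype(np.uint8)*255; k=np.zeros_like(g2);k[205:260,440:475]=1
c=max(cv2.findContours(g2*k,0,2)[0],key=cv2.contourArea); r=cv2.minAreaRect(c);print("latch",r,plane("top",*r[0],.063),[plane("top",*q,.063) for q in cv2.boxPoints(r)])
g3=(sc.max(2)<35).astype(np.uint8)*255; k=np.zeros_like(g3);k[112:142,220:245]=1
c=max(cv2.findContours(g3*k,0,2)[0],key=cv2.contourArea); r3=cv2.minAreaRect(c);print(r3, tri(r[0],r3[0]))
for n,(u,v) in dict(flask=(328,160),bottle=(260,158),dish=(381,154)).items(): print(n,plane("top",u,v,.03))
E
```

```text
[[198.8297 260.7851 357.      20.8456  22.2962]
 [246.629  258.0163 359.5     20.7684  22.8542]
 [191.7182 218.5438 339.      20.1532  21.8336]
 [380.1045 239.3992 403.       7.6241  74.4559]
 [256.7789 215.1631 331.5     19.9272  21.3765]]
[((442.5104675292969, 256.284423828125), (20.0109920501709, 24.090662002563477), 116.94525146484375), ((379.1468200683594, 221.57757568359375), (20.07570457458496, 21.924373626708984), 119.23066711425781), ((453.8375549316406, 218.968505859375), (17.493616104125977, 23.282333374023438), 104.62954711914062), ((408.6618347167969, 196.2572021484375), (17.339054107666016, 21.755191802978516), 107.9351577758789)]
lid [0.4626 0.3409 0.0597] 0.004596551630198491 [0.4633 0.3374 0.0645]
lid [0.4708 0.2286 0.0623] 0.003187269632190817 [0.4713 0.2267 0.0645]
lid [0.5619 0.3635 0.0579] 0.0035137585943316365 [0.5618 0.3599 0.0645]
lid [ 0.5078  0.0421 -0.0601] 0.283090559670245 [ 0.5194 -0.0844  0.0645]
lid [0.5717 0.2091 0.0615] 0.003727114673089313 [0.5722 0.207  0.0645]
[437.5 191. ] [437.5 277. ] (np.float64(442.5), 191) 82 1.0
face line [ 0.1053 -0.2959] yaw 0.104872350387449 x range 0.4342371093853279 0.6443545284255312
latch ((456.5, 229.0), (16.0, 7.0), 90.0) [ 0.5468 -0.2651  0.063 ] [array([ 0.5657, -0.2573,  0.063 ]), array([ 0.5659, -0.2739,  0.063 ]), array([ 0.528 , -0.2728,  0.063 ]), array([ 0.5278, -0.2563,  0.063 ])]
((232.4180145263672, 127.40164184570312), (9.858839988708496, 16.772830963134766), 50.194427490234375) (array([ 0.5481, -0.2689,  0.0477]), np.float64(0.0009544136557955562))
flask [0.7172 0.0406 0.03  ]
bottle [0.7195 0.2095 0.03  ]
dish [ 0.7347 -0.0913  0.03  ]
```

Measurements agree: the latch is 30 mm behind the face and the lid heights are near 0.06. Dock yaw is about 0.105, with mid-face at (0.54,-0.239). Next I press the lids.

```bash
cat >> h.py <<'E'
TIP=robot.tip_reach
def down(x,y,z,yaw,vel=None,guard=None):
    """TCP to x,y,z, tool down, yaw in rad"""
    o=[180,0,np.degrees(yaw)]
    if vel is None: return robot.move_pose([x,y,z],o)
    return robot.line_to([x,y,z],vel=vel,rotation=o,guard=guard)
def press(x,y,yaw=0.):
    down(x,y,.19,yaw); down(x,y,.075+TIP,yaw,.2)
    hit=down(x,y,.052+TIP,yaw,.03,guard=25)
    s=robot.observe(); print("press",hit,"tip z %.4f F %.1f t %.1f"%(s["tool_pos"][2]-TIP,s["ft_force"][2],s["time"]))
    down(x,y,.15,yaw,.25)
E
python3 - <<'E'
from h import *
robot.set_gripper(0)
p=robot.observe()["tool_pos"]
for x,y in [(.572,.208),(.471,.228),(.463,.3395),(.562,.362)]: press(x,y)
cv2.imwrite("pics/b_top.png",robot.grab_frame("top")); cv2.imwrite("pics/b_scene.png",robot.grab_frame("scene"))
L=lids(cv2.imread("pics/b_top.png"))
for l in L: print(l, plane("top",l[0],l[1],.056))
E
```

```text
press True tip z 0.0561 F 7.4 t 5.5
press True tip z 0.0560 F 10.2 t 7.3
press True tip z 0.0560 F 9.9 t 9.1
press True tip z 0.0561 F 6.9 t 10.9
```

Each lid stopped at tip z of 0.056, so they are all fully home. I'll move the arm clear and look again.

```bash
cat >> h.py <<'E'
def clear(): robot.goto_joints([-82.3,5.96,5.58,89.6,0,77.5])
E
python3 - <<'E'
from h import *
robot.set_gripper(.085); clear()
cv2.imwrite("pics/c_top.png",robot.grab_frame("top"))
for l in lids(cv2.imread("pics/c_top.png")): print(np.round(l,1), plane("top",l[0],l[1],.056).round(4))
print(robot.observe()["time"])
E
```

```text
[199.8 260.8 355.   20.8  22.7] [0.4635 0.3374 0.056 ]
[247.5 258.3 365.5  20.8  22.9] [0.4711 0.226  0.056 ]
[192.9 219.  356.   20.   23.1] [0.5618 0.3594 0.056 ]
[257.6 215.9 343.5  20.6  22. ] [0.5714 0.2062 0.056 ]
[379.9 234.  474.5   8.   84.2] [ 0.5328 -0.0849  0.056 ]
15.5833
```

```bash
cat >> h.py <<'E'
TC=np.array([.5266,.0163]); TY=.04
def slot(i,j):
    c,s=np.cos(TY),np.sin(TY); return TC+np.array([[c,-s],[s,c]])@np.array([i*.046,j*.046])
def pick_place(p,q,yaw=TY):
    down(*p,.19,yaw); down(*p,.086,yaw,.2); robot.set_gripper(0)
    w=robot.observe()["gripper_width"]; down(*p,.2,yaw,.25)
    s=robot.observe(); print("width",round(w,4),round(s["gripper_width"],4),"t",round(s["time"],1))
    if s["gripper_width"]<.05: return False
    down(*q,.2,yaw); down(*q,.0935,yaw,.15); robot.set_gripper(.07)
    down(*q,.2,yaw,.25); robot.set_gripper(.085); return True
E
python3 - <<'E'
from h import *
print(pick_place((.5716,.2075),slot(1,-1)))
cv2.imwrite("pics/d_top.png",robot.grab_frame("top"))
for l in lids(cv2.imread("pics/d_top.png")): print(np.round(l,1), plane("top",l[0],l[1],.056).round(4))
E
```

```text
width 0.0533 0.0534 t 20.9
True
```

View pics/d_top.png

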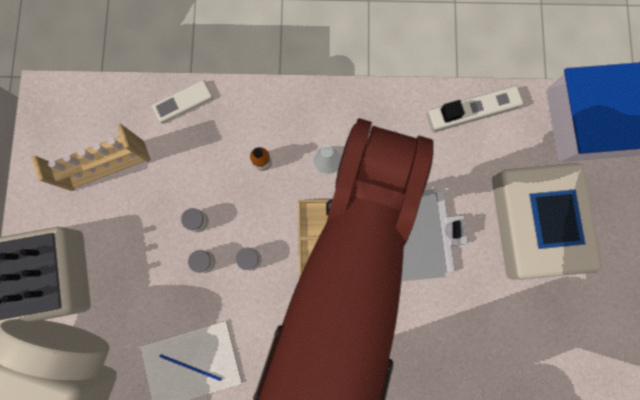

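The arm covers the tray, but the three remaining pots are visible at (193,219), (200,261) and (247,258). My mask missed them, so I check their colours.

```bash
python3 - <<'E'
from h import *
h=cv2.cvtColor(cv2.imread("pics/d_top.png"),cv2.COLOR_BGR2HSV)
for u,v in [(193,219),(200,261),(247,258),(190,216)]: print(h[v,u])
E
```

```text
[162  12 107]
[158   9 109]
[156  12 109]
[158  10 105]
```

```bash
sed -i 's/(h\[...,1\]<28)&(h\[...,2\]>55)&(h\[...,2\]<104)/(h[...,1]<24)\&(h[...,2]>55)\&(h[...,2]<119)/' h.py
cat >> h.py <<'E'
def bench(name):
    im=robot.grab_frame("top"); cv2.imwrite(f"pics/{name}.png",im)
    return np.array([plane("top",l[0],l[1],.056)[:2]+[0,.0015] for l in lids(im,(150,320,120,290)) if max(l[3:])<28 and min(l[3:])>16])
E
python3 - <<'E'
from h import *
for k,s in enumerate([(-1,-1),(1,1),(-1,1)]):
    B=bench(f"e{k}"); print(B.round(4),len(B))
    if len(B)!=3-k: print("count?"); break
    p=B[np.argmin(B[:,1] if k==0 else -B[:,0])]
    if not pick_place(tuple(p),slot(*s)): break
clear(); B=bench("e_end"); print(B); cv2.imwrite("pics/e_sc.png",robot.grab_frame("scene"))
cv2.imwrite("pics/e_z.png",cv2.resize(cv2.imread("pics/e_end.png")[190:285,165:480],None,fx=2.5,fy=2.5,interpolation=2))
cv2.imwrite("pics/e_sz.png",cv2.resize(cv2.imread("pics/e_sc.png")[100:290,200:490],None,fx=2.5,fy=2.5,interpolation=2))
print(robot.observe()["time"])
E
```

```text
[[0.4632 0.3392]
 [0.471  0.2278]
 [0.5624 0.3614]] 3
width 0.0534 0.0535 t 34.3
[[0.4631 0.3399]
 [0.562  0.3618]] 2
width 0.0531 0.0532 t 47.4
[[0.4633 0.339 ]] 1
width 0.0534 0.0533 t 60.7
[]
69.95
```

View pics/e_z.png

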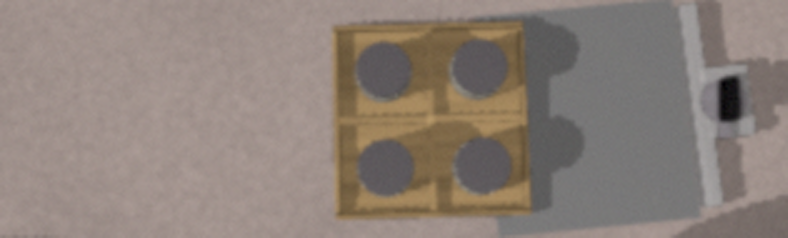

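View pics/e_sz.png

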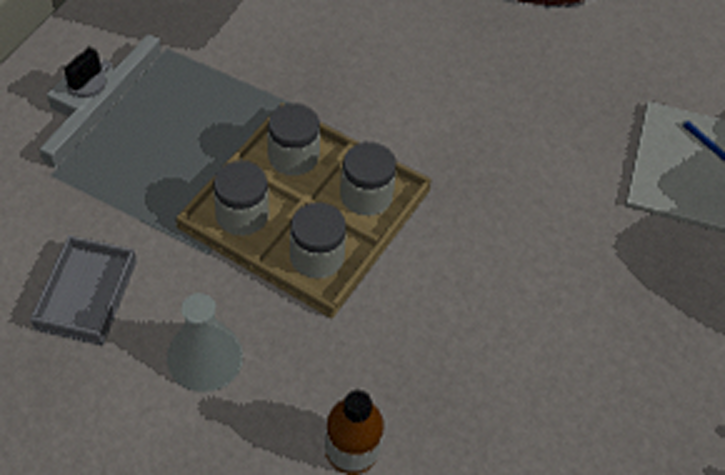

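All four pots stand upright in the compartments, seen at zoom (384,70), (480,68), (386,167) and (483,165). I'll re-press each lid in the tray, where the tip should stop at 0.062, then push the tray along the dock's -y.

```bash
cat >> h.py <<'E'
DY=.105; N=np.array([-np.sin(DY),np.cos(DY)]); X=np.array([np.cos(DY),np.sin(DY)])
MID=np.array([.543,-.2387]); GOAL=MID+.095*N
E
python3 - <<'E'
from h import *
robot.set_gripper(0)
for l in [(1,-1),(-1,-1),(-1,1),(1,1)]:
    x,y=slot(*l); press(x,y,TY)
robot.set_gripper(.06)
best=None
for yaw in (DY+np.pi/2,DY-np.pi/2):
    q=robot.ik([*(GOAL+.106*N),.078],[180,0,np.degrees(yaw)])
    if q is not None and (best is None or abs(q[5])<best[0]): best=(abs(q[5]),yaw)
yaw=best[1]; print("yaw",yaw)
off=(TC-GOAL)@X; print("offset",off,(TC-GOAL)@N)
S=TC+N*(.095+.011+.035); down(*S,.2,yaw); down(*S,.078,yaw,.15)
E=GOAL+X*off*.8+N*(.095+.011-.008)
hit=down(*E,.078,yaw,.05,guard=22); s=robot.observe()
p=s["tool_pos"][:2]; print(hit,"dock",(p-MID)@X,(p-MID)@N,s["ft_force"],s["time"])
B=p+N*.03; down(*B,.078,yaw,.1); down(*B,.2,yaw,.2); clear()
cv2.imwrite("pics/f_top.png",robot.grab_frame("top"));
cv2.imwrite("pics/f_z.png",cv2.resize(cv2.imread("pics/f_top.png")[180:295,265,None:] if 0 else cv2.imread("pics/f_top.png")[180:295,265:525],None,fx=3,fy=3,interpolation=2))
E
```

```text
press True tip z 0.0620 F 13.0 t 74.0
press True tip z 0.0620 F 10.7 t 75.6
press True tip z 0.0620 F 8.8 t 77.2
press True tip z 0.0620 F 11.9 t 78.8
yaw 1.6757963267948965
offset 0.010416150022289569 0.16031444106966053
True dock 0.007758607871600322 0.20182689318304525 [-0.58195547  1.92213395  2.24223517] 85.4833
```

View pics/f_z.png

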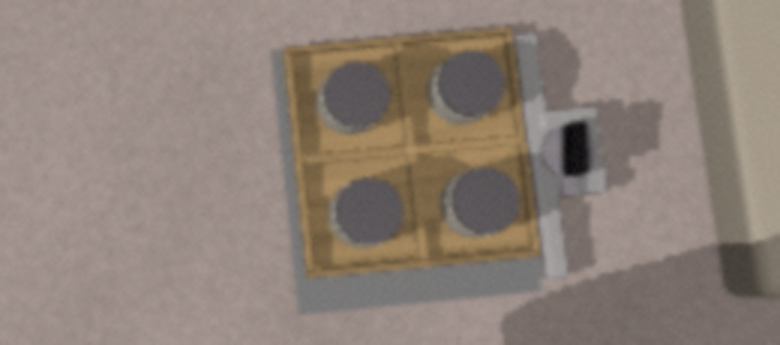

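The tray sits square and flush against the bar, about 8-10 mm off-centre, with all pots upright. The grip is at zoom (576,148). Next is the latch.

```bash
python3 - <<'E'
from h import *
A=MID-.03*N+np.array([.001,0]); z=.106
cand=[]
for y0 in (DY+3.02,DY+3.02-np.pi):
    qs=[robot.ik([*A,z],[180,0,np.degrees(y0-a)]) for a in (0,.7,1.42)]
    if all(q is not None for q in qs): cand.append((max(abs(q[5]) for q in qs),np.ptp([q[5] for q in qs]),y0)); 
print(A,cand); y0=min(c for c in cand if c[1]<110)[2]
robot.set_gripper(.035); down(*A,.2,y0); down(*A,z,y0,.1,guard=15); robot.set_gripper(0)
s=robot.observe(); print("w",s["gripper_width"],s["tool_pos"])
for a in np.arange(.2,1.41,.2): 
    down(*A,z,y0-a); s=robot.observe(); print(round(a,2),s["ft_force"].round(1),s["torque"].round(2),round(s["gripper_width"],4))
robot.set_gripper(.05); robot.pause(.3); down(*A,.2,y0-1.4,.15); clear()
s=robot.observe(); print(s["time"],s["ft_force"])
im=robot.grab_frame("top"); cv2.imwrite("pics/g_z.png",cv2.resize(im[120:295,245:525],None,fx=2.8,fy=2.8,interpolation=2))
im=robot.grab_frame("scene"); cv2.imwrite("pics/g_s.png",cv2.resize(im[90:290,200:400],None,fx=3,fy=3,interpolation=2))
E
```

```text
[ 0.54714422 -0.26853478] [(np.float64(43.89226989853398), np.float64(81.36000690857689), 3.125), (np.float64(177.3606913508853), np.float64(319.89295434084244), -0.016592653589793116)]
w 0.013029171123213102 [ 0.54758672 -0.26779646  0.10709409]
0.2 [-0.7  5.1  6.3] [1.   0.27 0.13] 0.0134
0.4 [-1.5  5.6  4.7] [0.84 0.34 0.09] 0.0134
0.6 [-3.1  3.   5.8] [0.7  0.51 0.04] 0.0127
0.8 [-2.5  3.4  5.5] [ 0.65  0.7  -0.03] 0.0129
1.0 [-3.2  4.   6.3] [ 0.56  0.88 -0.01] 0.0133
1.2 [-3.8  2.3  7.1] [ 0.5   1.09 -0.06] 0.0129
1.4 [-4.5  3.1  8.3] [ 0.48  1.24 -0.13] 0.0132
97.9417 [ 0.24134528  0.18409721 -0.00748866]
```

View pics/g_z.png

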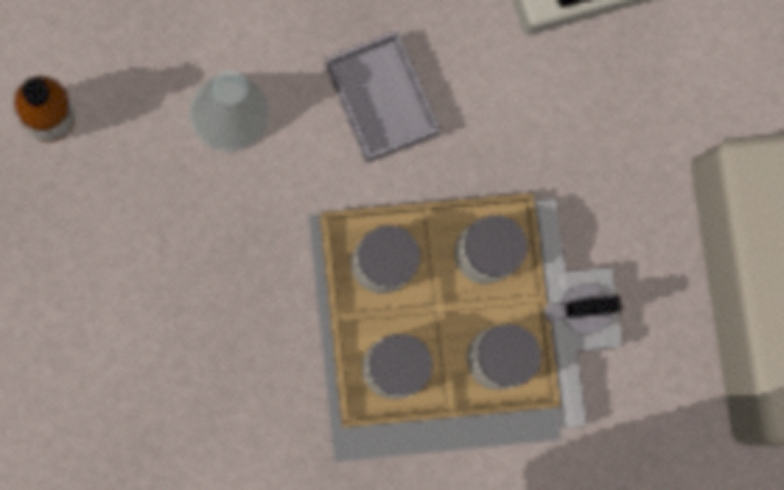

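View pics/g_s.png

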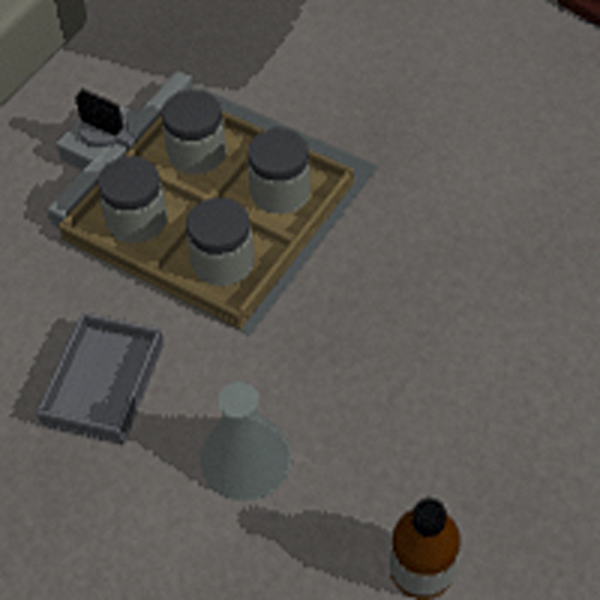

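The latch bar now points over the rim, at zoom (593,306). The tray is flush with the bar, the pots are upright, and the flask, bottle and dish haven't moved. I'm handing the job in.

```bash
python3 -c "
from plant import robot
print(robot.job_done())"
```

```text
the job is handed in; nothing more can be done
None
```

I handed the job in at about 98 s of the 208 s allowed: four lids pressed home, pots upright in the tray, tray against the stop bar and latch turned, all confirmed in the last pictures; the hand-in call returned no verdict.

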